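# Clamp the glued backing block with the ratchet clamp

### The arm

A 6-joint arm with a two-finger parallel gripper is mounted at the origin on the work surface. World frame = base frame: x ahead of the robot, y to its left, z up, the work surface at z = 0. Lengths are in m, angles in rad, forces in N, time in s.
With the tool pointing down it reaches from about 0.325 to 0.775 m from the base axis. Payload 5.5 kg.
Tool frame: the origin (TCP) lies on the centre line of the jaws, within the pads' length; the fingertips stand 14 mm ahead of it and the grasp point (between the pads) lies 5 mm behind it; z points along the fingers, y is the direction in which the jaws open and shut (so a half turn about z gives the same grasp; the last joint's range is limited). The gripper opens to 88 mm and grips with 3 to 60 N. Pads are 20 mm wide; open, the fingers measure 115 mm over their backs; the gripper's body (75 mm by 178 mm) begins 61 mm behind the grasp point.
Start: joints at [-1.166, 0.091, 1.231, -0, 1.82, -0.057], TCP at [0.267, -0.537, 0.203] pointing down, gripper open.
Joint ranges: [-2.87, 2.87], [-0.86, 2.18], [0.17, 2.46], [-1.51, 4.65], [0.06, 2.69], [-2.65, 2.65]. Speed limits (rad/s): [2.57, 2.57, 3.01, 3.14, 3.14, 3.14].

### API

Orientations are given as a unit quaternion [x, y, z, w].
In Python, from station import * gives the robot as it stands.
- The arm moves only by the tool move_arm, never from a script. Its arguments are lists of equal length, an entry for each row: "fingers": the opening, from -1 (shut) to 1 (fully open), so that 0 is half open; "slide": the shift along the tool's x, y, z scaled (see below), a list of three; "rotation": the turn, a rotation vector about the tool's x, y, z scaled (see below), a list of three. A call has 1 to 20 rows; each row is the pose to reach, as a shift and turn from the pose commanded when the call began, along the tool's axes at that moment; what a row does not reach only later rows make up. The controller multiplies each number of a shift by 250 mm and each number of a turn by pi/2 rad. A row lasts 1/10 s, in which the tool goes at most 50 mm and 8.59 degrees, less where a joint would pass 70% of its speed; a pose out of reach is approached as far as the arm can. A call with a number of a shift or a turn outside -1 to 1 is refused whole. A call with a gripper value outside its range is refused whole. The fingers move at their own pace and stop on an object; "grip_force" is the grip in N (left out, the last holds). Time passes only in rows, so rows that repeat a pose let the fingers close. It gives the time, the measured TCP pose, the force and the opening at its end, in the units of the state.
- get_state(): the state, without advancing time (a new reading comes with each control period).
- capture(name): name is "scene" or "top"; returns a dict with "pixels" (400x640x3 uint8, blue, green, red), "fov_y" (degrees; the focal length in pixels is half the picture's height over the tangent of half this angle, whatever the lens; pixels are square), "cx", "cy" (the principal point, pixels), "R" (3x3) and "t" (3): a world point X has camera coordinates R X + t. Camera axes: x right, y down, z forward; pixel columns grow to the right and rows downward; lengths in m; the calibration is good to about 2 mm. A picture is of the moment at which its call begins. There is no depth.
- finish_job(): hands the job in, once; it reports no verdict.
The state is a dict: "time_s": time; "qpos": joint angles; "joint_vel": joint speeds; "effort": joint torques, N m; "ee_pos": TCP position; "tool_rot": TCP orientation; "force": force on the tool from outside, world axes, zero at the start; "ft_torque": the same for the moment, N m; "width": opening from 0.0 (shut) to 1.0 (fully open).
Only numpy, scipy, OpenCV 4.12 (cv2) and the standard library are available. Lean on these libraries where they do the work, as an engineer would, in place of code of your own. Each camera call takes 0.05 s, during which the arm holds its last target.

### The job

The freshly glued pine backing block for the hook rail lies in the suction-foot ratchet clamp. First press the clamp's plunger right down to its stop to set the suction foot, then pump the trigger toward the post, letting it spring fully back between strokes, until the jaw's sprung pad meets the block, pushes it against the end stop and is pressed about half-way in, never all the way in, or the soft pine is crushed. Finish while still holding the trigger squeezed at that pressure; do not push the jaw or the block by hand, and leave the soap dish, bottle and caddy alone.

Things in the scene. Friction and masses are not known exactly. Their poses are not given: they have to be found in the camera images.
- clamp: low bench clamp stuck to the cabinet floor (cannot be moved), steel base plate 334 x 70 x 8 mm. Origin on the floor; +x runs along it from the plunger end to the end stop, +z up. Along its x, mm: plunger -112, trigger pivot -8 (14 mm up), post 14 to 26, end stop's rear face 172 (60 wide, top 58 mm up). Order along x: plunger, trigger, post, jaw with pad, block, end stop
- post_grip (a point): centre of the fixed grip post at grip height, 98 mm above the floor; post 12 mm thick along the clamp's x, 26 mm wide, its top 20 mm higher
- trigger_grip (a point): centre of the trigger at grip height, 84 mm from its pivot, about 97 mm above the floor; upright round black bar 12 mm in diameter, its top 14 mm higher; bare from 72 mm above the floor up (a steel fork 36 mm wide below). It stands on the clamp's -x side of the post. Post and trigger measure 53 mm over their outer faces when released, about 28 mm fully squeezed
- trigger (a joint): trigger angle, rad: 0 released (leans 0.15 rad away from the post), 0.30 fully squeezed; springs back. Squeezing at grip height takes 2 to 3 N, plus 1.4 N bar friction, plus 0.4 N per N at the pad. While driving, the jaw moves 0.4 mm per mm at grip height; about 6 mm per full pump. Let it all the way out between strokes so that its pawl drops behind the next tooth
- rod (a joint): how far bar and jaw have advanced toward the block, m (0 to 0.060; starts at 0.004 to 0.020). Toothed steel bar 34 to 50 mm above the floor, 14 wide, teeth 6 mm apart, through post and trigger fork, with a black jaw plate (50 wide, top 56 mm up) at its front. Driven on the squeeze only; no holding pawl: with the trigger let go only about 3 N of friction keeps it
- pad (a joint): how far the sprung pad is pressed into the jaw, m: 0 free, 0.010 all the way in (bottomed); 1.4 N per mm, so 5 mm, half-way, is 7 N on the block
- pad_face (a point): centre of the front face of the jaw's pad (black rubber plate 44 mm wide, 40 high, 6 thick, on two pins ahead of the jaw plate), 33 mm above the floor; moves along the clamp's x
- block_centre (a point): centre of the pine block, 45 mm along the clamp's x, 60 across, 50 high, about 80 g, loose on the base plate between pad and end stop, 1 to 4 mm short of the end stop; its rear face (22.5 mm behind the centre) starts 7 to 26 mm ahead of the pad
- plunger (a joint): how far the plunger is pressed, m: 0 up, 0.010 down at its stop; it springs up again; about 3 N to start and 8 N at the stop
- plunger_top (a point): centre of the top of the grey plunger head, a disc 32 mm in diameter, 80 mm above the floor when up; presses straight down
- soap_dish: white ceramic soap dish 85 x 120 x 22 mm, origin under its centre; leave alone
- amber_bottle: capped amber plastic bottle, 68 mm in diameter, 190 mm tall, origin under its centre; leave alone
- caddy: beige compost caddy with hinged lid, 140 x 160 mm, 160 mm high plus lid and knob, origin under its centre; leave alone
There are look-alikes about, which are no part of the job. There is more than one size of the part that bears block_centre; the job needs the largest.

How it is judged:
By the outcome, as a careful person would: the job done as asked, in the order asked, and still so for the second after the job is handed in, while the arm keeps its last pose, push and grip.
It also fails if it takes over 72 s, if anything falls off the work surface, if the arm or the gripper's body presses on something with over 40 N, if the wrist force passes 120 N, or if a joint passes its speed limit or range.

## Working session

There is one attempt and no reset: what is moved stays moved. The work goes in short steps, Python scripts to look and compute and a tool call to move; the robot and the scene stay as the last step left them, time stands still between calls to the robot, and variables do not carry over. Pictures are saved under pics/ and viewed, and the job is handed in when it is done.

Besides the shell and the picture viewer there is one more tool, called after "Request:" as name(argument=value, ...) on one line, values as JSON. move_arm: Moves the arm, as the interface text tells. Shifts and turns lie within -1 to 1; 1 stands for 250 mm of shift or pi/2 rad of turn. Its arguments: {"type":"object","properties":{"fingers":{"type":"array","items":{"type":"number"}},"slide":{"type":"array","items":{"type":"array","items":{"type":"number"}}},"rotation":{"type":"array","items":{"type":"array","items":{"type":"number"}}},"grip_force":{"type":"number"}},"required":["fingers","slide","rotation"]}

```bash
mkdir -p pics; ls; cat > h.py <<'E'
from station import *
import numpy as np, cv2
def snap(n,f):
    c=capture(n); np.savez('pics/'+f+'.npz',**{k:np.array(v) for k,v in c.items()}); cv2.imwrite('pics/'+f+'.png',c['pixels']); return c
def load(f): 
    return dict(np.load('pics/'+f+'.npz'))
def K(c):
    h=c['pixels'].shape[0]; f=h/2/np.tan(np.radians(float(c['fov_y']))/2); return f,float(c['cx']),float(c['cy'])
def ray(c,u,v):
    f,cx,cy=K(c); R=c['R']; d=R.T@np.array([(u-cx)/f,(v-cy)/f,1]); o=-R.T@c['t']; return o,d
def onz(c,u,v,z):
    o,d=ray(c,u,v); return o+d*(z-o[2])/d[2]
def proj(c,X):
    f,cx,cy=K(c); p=c['R']@np.array(X)+c['t']; return np.array([f*p[0]/p[2]+cx,f*p[1]/p[2]+cy])
def tri(c1,p1,c2,p2):
    A=[];b=[]
    for c,p in((c1,p1),(c2,p2)):
        o,d=ray(c,*p); d/=np.linalg.norm(d); P=np.eye(3)-np.outer(d,d); A.append(P); b.append(P@o)
    return np.linalg.lstsq(np.vstack(A),np.hstack(b),rcond=None)[0]
E
python3 - <<'E'
from h import *
print(get_state())
for n in('scene','top'):
    c=snap(n,n+'0'); print(n,c['fov_y'],c['cx'],c['cy'],-c['R'].T@c['t'],c['R'])
E
```

```text
pics
{'time_s': 0.0, 'qpos': array([-1.16567965e+00,  9.18334278e-02,  1.23184206e+00,  1.37736321e-05,
        1.81980244e+00, -5.66601565e-02]), 'joint_vel': array([ 5.55822018e-04,  2.39376965e-05,  5.03482966e-04,  4.64054801e-04,
       -1.29929637e-03,  3.23375850e-03]), 'effort': array([-1.83154325e-04, -4.46459019e+01, -4.06443787e+01,  6.97015459e-02,
        2.94450496e-02, -1.58097059e-04]), 'ee_pos': array([ 0.26721979, -0.53684647,  0.20234689]), 'tool_rot': array([ 9.73462653e-01,  2.28843997e-01, -1.56828929e-04, -9.29520512e-04]), 'force': array([ 0.56088999,  0.63864917, -0.60150824]), 'ft_torque': array([ 0.02862639, -0.01759832, -0.01071922]), 'width': 0.9969202051577382}
scene 57.532145887843484 321.6904670576933 196.90374612880802 [0.92773018 0.29171713 0.86853356] [[-0.70564786  0.70855695  0.002854  ]
 [ 0.61214325  0.61164865 -0.50116521]
 [-0.35684973 -0.3518991  -0.86534692]]
top 57.194061010542704 323.82160212615895 204.29176870303328 [ 0.57094126 -0.0220973   1.06865522] [[-0.01931123 -0.99959351  0.02097348]
 [-0.99865958  0.01827713 -0.04842506]
 [ 0.04802204 -0.02188051 -0.99860659]]
```

View pics/scene0.png

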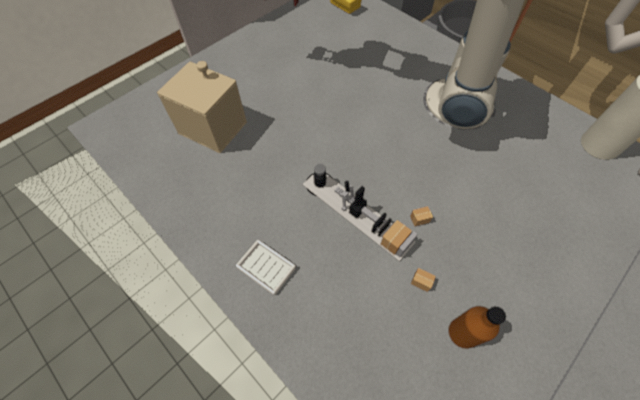

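View pics/top0.png

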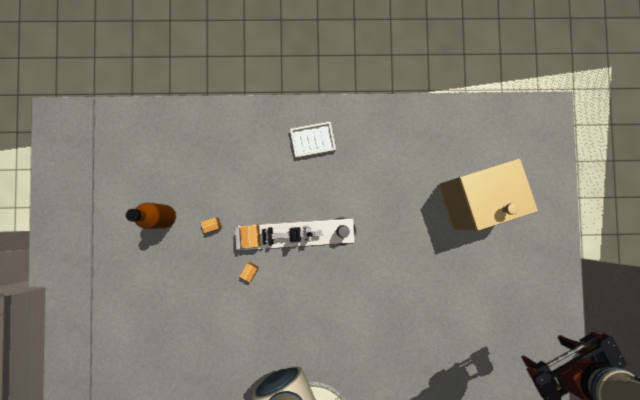

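```bash
python3 - <<'E'
from h import *
a=cv2.imread('pics/scene0.png')[155:275,290:450]; b=cv2.imread('pics/top0.png')[205:290,195:365]
cv2.imwrite('pics/sc0z.png',cv2.resize(a,None,fx=5,fy=5,interpolation=cv2.INTER_CUBIC))
cv2.imwrite('pics/top0z.png',cv2.resize(b,None,fx=4.7,fy=4.7,interpolation=cv2.INTER_CUBIC))
E
```

```text
(no output)
```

View pics/sc0z.png

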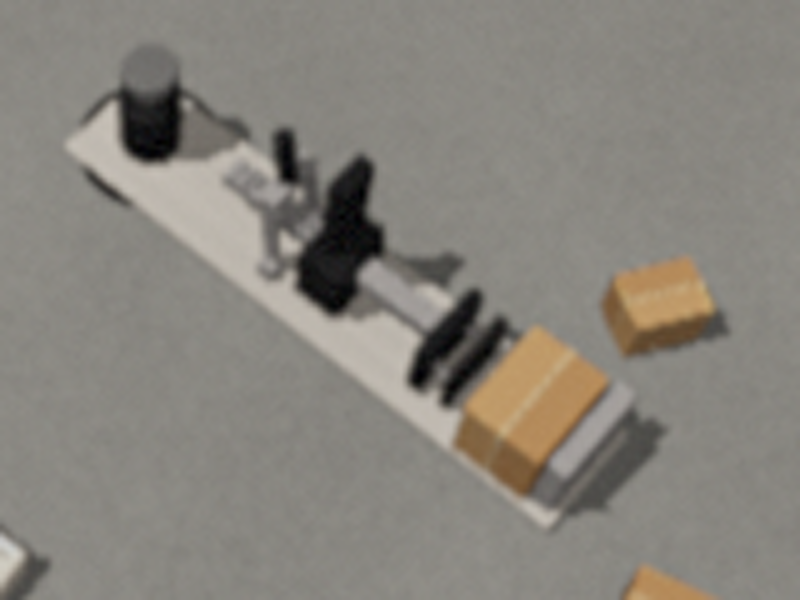

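View pics/top0z.png

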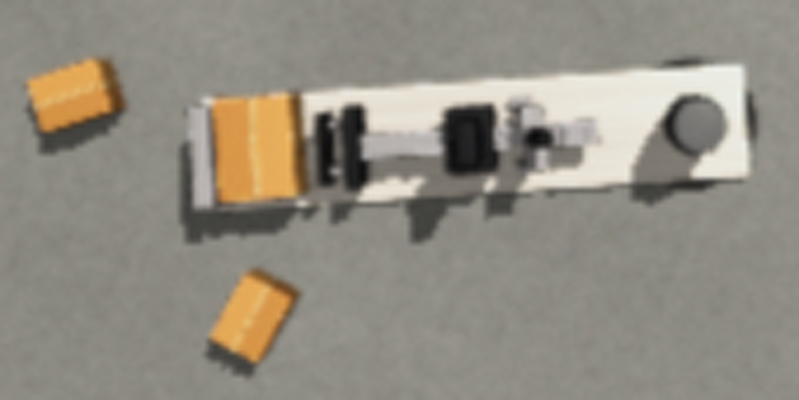

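```bash
cat > fit.py <<'E'
from h import *
from scipy.optimize import least_squares
s=load('scene0'); t=load('top0')
zs=lambda x,y:np.array([290+(x+.5)/5-.5,155+(y+.5)/5-.5])
zt=lambda x,y:np.array([195+(x+.5)/4.7-.5,205+(y+.5)/4.7-.5])
obs=[('plS',s,zs(150,72),(-.112,0,.080)),('plT',t,zt(697,124),(-.112,0,.080)),
('trigtopS',s,zs(284,132),None),('postS',s,zs(360,163),(.020,0,.118)),
('stopS',s,zs(612,383),(.172,-.030,.058)),('stopT1',t,zt(213,110),None),('stopT2',t,zt(213,206),None),
('plateT1',t,zt(745,65),None),('plateT2',t,zt(750,178),None)]
def W(p,X):
    c,sn=np.cos(p[2]),np.sin(p[2]); return np.array([p[0]+c*X[0]-sn*X[1],p[1]+sn*X[0]+c*X[1],X[2]])
E
python3 - <<'E'
from fit import *
P=tri(s,zs(150,72),t,zt(697,124)); print('plunger',P, onz(s,*zs(150,72),.08), onz(t,*zt(697,124),.08))
for z in [(745,65),(750,178)]: print('plate',onz(t,*zt(*z),.008))
for z in [(191,108),(213,110),(213,207),(192,206)]: print('stop',onz(t,*zt(*z),.058))
for z in [(607,378),(545,473)]: print('stopS',onz(s,*zs(*z),.058))
print('post',onz(s,*zs(360,163),.118),onz(t,*zt(470,140),.118))
print('trig',tri(s,zs(284,134),t,zt(539,136)),onz(s,*zs(284,134),.111),onz(t,*zt(539,136),.111))
for z in [(217,97),(300,93),(300,198),(217,202)]: print('block',onz(t,*zt(*z),.058))
for z in [(65,145),(550,528)]: print('plateS',onz(s,*zs(*z),.008))
for z in [(317,115),(335,184),(344,105),(365,187)]: print('jaw/pad',onz(t,*zt(*z),.054))
E
```

```text
plunger [ 0.54542203 -0.09381675  0.07728938] [ 0.54662362 -0.09237051  0.08      ] [ 0.54560275 -0.09374374  0.08      ]
plate [ 0.57941286 -0.12934749  0.008     ]
plate [ 0.51004383 -0.13081479  0.008     ]
stop [0.56017737 0.19938014 0.058     ]
stop [0.55876463 0.18664207 0.058     ]
stop [0.50254022 0.18710825 0.058     ]
stop [0.50337093 0.19923857 0.058     ]
stopS [0.50584717 0.18284236 0.058     ]
stopS [0.56607231 0.19262603 0.058     ]
post [0.53077203 0.03565741 0.118     ] [0.54028899 0.03396244 0.118     ]
trig [ 0.54159773 -0.00387652  0.11223704] [ 0.54101958 -0.0044198   0.111     ] [ 0.54150768 -0.00379204  0.111     ]
block [0.56627777 0.18426019 0.058     ]
block [0.56766749 0.136061   0.058     ]
block [0.50670082 0.13671426 0.058     ]
block [0.50538294 0.18477187 0.058     ]
plateS [ 0.58011547 -0.12612427  0.008     ]
plateS [0.56482317 0.20664055 0.008     ]
jaw/pad [0.55460482 0.12691165 0.054     ]
jaw/pad [0.51416819 0.11688139 0.054     ]
jaw/pad [0.56013807 0.11108923 0.054     ]
jaw/pad [0.51206279 0.09942596 0.054     ]
```

```bash
cat >> h.py <<'E'
from scipy.spatial.transform import Rotation as Ro
def rel(target,yawdeg=None,st=None,q=None,p=None):
    st=st or get_state(); p=st['ee_pos'] if p is None else np.array(p); R=Ro.from_quat(st['tool_rot'] if q is None else q).as_matrix()
    out=[np.round(R.T@(np.array(target)-p)/.25,4)]
    if yawdeg is not None:
        a=np.radians(yawdeg); x=np.array([np.cos(a),np.sin(a),0]); z=np.array([0,0,-1.]); Rt=np.column_stack([x,np.cross(z,x),z])
        out.append(np.round(Ro.from_matrix(R.T@Rt).as_rotvec()/(np.pi/2),4))
    return out
E
python3 - <<'E'
from h import *
t=load('top0')
for uv in[(477,229),(441,183)]: print(onz(t,*uv,.16))
print(rel((.38,-.27,.2)),rel((.5458,-.0935,.13),2.4))
E
```

```text
[ 0.54596367 -0.42285479  0.16      ]
[ 0.66263599 -0.33647644  0.16      ]
[array([ 0.8795, -0.7546,  0.0112])] [array([ 1.7878, -1.0907,  0.2919]), array([-1.100e-03,  2.000e-04,  2.673e-01])]
```

Things that could be confused: the pine blocks in the scene view are at (397,237) in the clamp, (422,215) loose and small, and (424,280) loose and small. I choose the first, because it is the largest and lies between pad and stop; the close crop confirms it. There is only one plunger, at (320,169), a grey disc. The trigger is the thin black bar at (347,185) and the post is the thick black one at (360,197).

Request:
move_arm(fingers=[-1, -1, -1, -1, -1, -1, -1], slide=[[0.88, -0.75, 0], [0.88, -0.75, 0], [0.88, -0.75, 0], [0.88, -0.75, 0], [0.88, -0.75, 0], [0.88, -0.75, 0], [0.88, -0.75, 0]], rotation=[[0, 0, 0.267], [0, 0, 0.267], [0, 0, 0.267], [0, 0, 0.267], [0, 0, 0.267], [0, 0, 0.267], [0, 0, 0.267]], grip_force=20)

```text
time_s: 0.8
ee_pos: [0.3822, -0.2675, 0.2036]
tool_rot: [1.0, 0.024, 0.001, -0.0]
force: [0.4, -0.8, 0.2]
width: 0.401
```

```bash
python3 - <<'E'
from h import *
s=get_state(); print(s['time_s'],s['ee_pos'],s['tool_rot'],s['force'],s['width'])
print(rel((.5458,-.0935,.12),2.4))
E
```

```text
0.8 [ 0.38224867 -0.26753433  0.20360782] [ 9.99710226e-01  2.40605776e-02  5.54507015e-04 -4.94729881e-04] [ 0.40074863 -0.83704991  0.19367717] 0.4008852496230751
[array([ 0.6866, -0.6635,  0.3358]), array([-0.0006, -0.0007,  0.004 ])]
```

Request:
move_arm(fingers=[-1, -1, -1, -1, -1, -1, -1, -1, -1], slide=[[0.687, -0.664, 0.1], [0.687, -0.664, 0.1], [0.687, -0.664, 0.1], [0.687, -0.664, 0.1], [0.687, -0.664, 0.1], [0.687, -0.664, 0.33], [0.687, -0.664, 0.33], [0.687, -0.664, 0.33], [0.687, -0.664, 0.33]], rotation=[[0, 0, 0], [0, 0, 0], [0, 0, 0], [0, 0, 0], [0, 0, 0], [0, 0, 0], [0, 0, 0], [0, 0, 0], [0, 0, 0]])

```text
time_s: 1.7
ee_pos: [0.5455, -0.0994, 0.1227]
tool_rot: [1.0, 0.02, 0.001, 0.0]
force: [-0.5, 1.4, 1.0]
width: 0.007
```

```bash
python3 - <<'E'
from h import *
snap('scene','s1'); 
s=get_state(); print(s['time_s'],s['ee_pos'],s['tool_rot'],s['force'],s['width'])
print(rel((.5458,-.0935,.12),2.4))
a=cv2.imread('pics/s1.png')[100:300,260:480]
cv2.imwrite('pics/s1z.png',cv2.resize(a,None,fx=3,fy=3,interpolation=cv2.INTER_CUBIC))
E
```

```text
1.75 [ 0.54593891 -0.09944368  0.12352926] [9.99790637e-01 2.03910848e-02 1.62023137e-03 5.09929944e-04] [ 0.44445836 -0.14769078  0.48008887] 0.0021241806803016005
[array([ 0.0004, -0.0238,  0.0141]), array([ 0.0007, -0.002 , -0.0007])]
```

View pics/s1z.png

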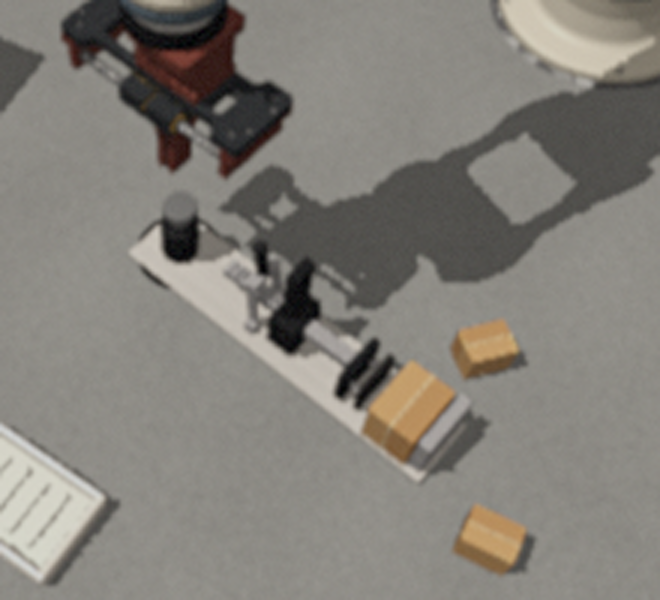

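```bash
python3 - <<'E'
from h import *
c=snap('scene','s2'); snap('top','t2')
s=get_state(); print(s['time_s'],s['ee_pos'],s['tool_rot'],s['force'],s['width'],s['joint_vel'])
print(proj(c,s['ee_pos']))
a=cv2.imread('pics/s2.png')[100:300,260:480]
cv2.imwrite('pics/s2z.png',cv2.resize(a,None,fx=3,fy=3,interpolation=cv2.INTER_CUBIC))
E
```

```text
1.85 [ 0.54614067 -0.09925222  0.12370641] [9.99787460e-01 2.05094328e-02 2.02051213e-03 5.61865543e-04] [-0.00621496  0.14309852 -0.07789937] 0.0037417105927327983 [ 0.00456652  0.00129467  0.00596136  0.00125915 -0.00471227  0.00164726]
[317.77001697 157.45239198]
```

View pics/s2z.png

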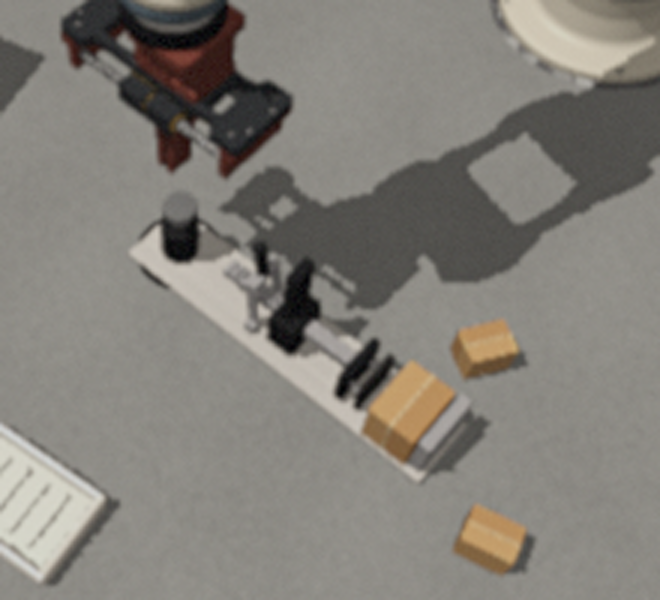

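View pics/t2.png

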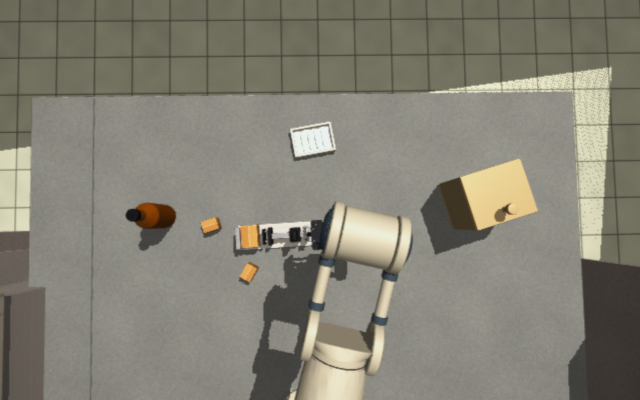

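```bash
python3 - <<'E'
from h import *
a=cv2.imread('pics/s2.png')[85:185,275:375]
cv2.imwrite('pics/s2y.png',cv2.resize(a,None,fx=6,fy=6,interpolation=cv2.INTER_CUBIC))
a=cv2.imread('pics/t2.png')[180:270,230:430]
cv2.imwrite('pics/t2y.png',cv2.resize(a,None,fx=4,fy=4,interpolation=cv2.INTER_CUBIC))
E
```

```text
(no output)
```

View pics/s2y.png

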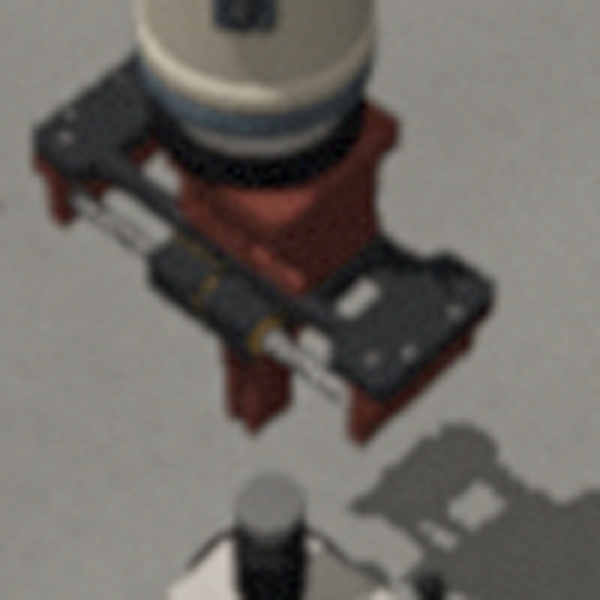

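View pics/t2y.png

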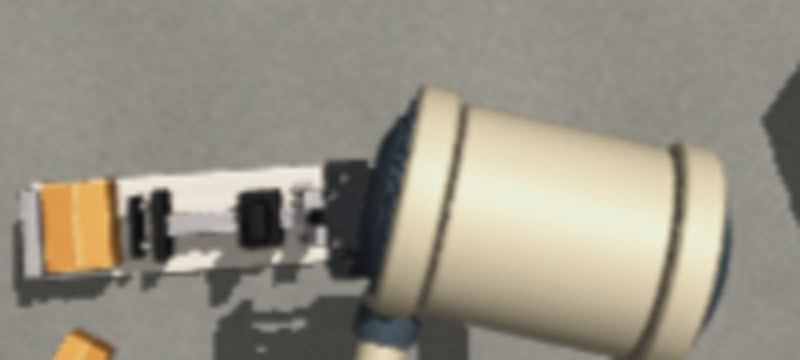

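Request:
move_arm(fingers=[-1, -1, -1, -1], slide=[[0, -0.024, 0.04], [0, -0.024, 0.09], [0, -0.024, 0.09], [0, -0.024, 0.09]], rotation=[[0, 0, 0], [0, 0, 0], [0, 0, 0], [0, 0, 0]])

```text
time_s: 2.25
ee_pos: [0.5445, -0.092, 0.0975]
tool_rot: [1.0, 0.021, -0.001, -0.0]
force: [0.1, 0.0, 0.2]
width: 0.008
```

```bash
python3 - <<'E'
from h import *
c=snap('scene','s3')
s=get_state(); print(s['time_s'],s['ee_pos'],s['tool_rot'],s['force'],s['width'])
a=cv2.imread('pics/s3.png')[85:185,275:375]
cv2.imwrite('pics/s3y.png',cv2.resize(a,None,fx=6,fy=6,interpolation=cv2.INTER_CUBIC))
E
```

```text
2.3 [ 0.5448522  -0.09211487  0.09810598] [ 9.99774406e-01  2.12372689e-02 -3.35759309e-04 -4.32331058e-05] [ 0.27811488  0.22874692 -0.37950308] 0.006922248916921739
```

View pics/s3y.png

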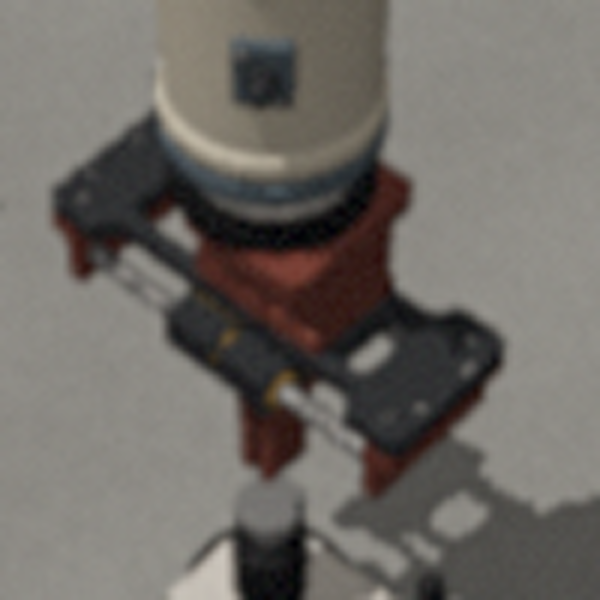

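Request:
move_arm(fingers=[-1, -1, -1, -1, -1, -1], slide=[[0, 0, 0.02], [0, 0, 0.03], [0, 0, 0.04], [0, 0, 0.048], [0, 0, 0.052], [0, 0, 0.052]], rotation=[[0, 0, 0], [0, 0, 0], [0, 0, 0], [0, 0, 0], [0, 0, 0], [0, 0, 0]])

```text
time_s: 2.9
ee_pos: [0.545, -0.0922, 0.0853]
tool_rot: [1.0, 0.021, -0.0, -0.0]
force: [0.3, 0.1, -0.1]
width: 0.002
```

Request:
move_arm(fingers=[-1, -1], slide=[[0, 0, 0.01], [0, 0, 0.01]], rotation=[[0, 0, 0], [0, 0, 0]])

```text
time_s: 3.1
ee_pos: [0.5449, -0.0922, 0.0826]
tool_rot: [1.0, 0.021, -0.0, -0.0]
force: [0.4, 0.1, 0.1]
width: 0.005
```

```bash
python3 - <<'E'
from h import *
c=snap('scene','s4')
s=get_state(); print(s['time_s'],s['ee_pos'],s['tool_rot'],s['force'],s['width'])
a=cv2.imread('pics/s4.png')[85:185,275:375]
cv2.imwrite('pics/s4y.png',cv2.resize(a,None,fx=6,fy=6,interpolation=cv2.INTER_CUBIC))
E
```

```text
3.15 [ 0.54495461 -0.09214481  0.08273171] [ 9.99775494e-01  2.11881909e-02 -1.44895262e-04 -3.47379389e-05] [ 0.55857192  0.18572325 -0.31610237] 0.005668415957939636
```

View pics/s4y.png

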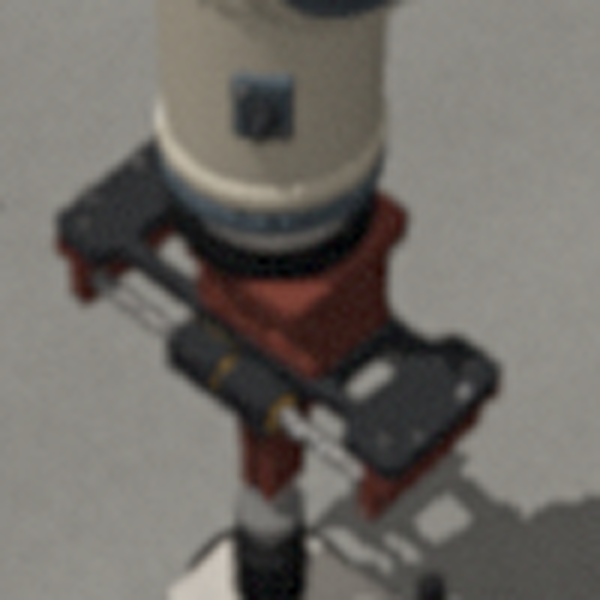

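```bash
python3 - <<'E'
from h import *
c=load('s4')
for z in(.0827,.0687,.08):
    u=proj(c,(.545,-.0922,z)); print(z,u,((u-[275,85])+.5)*6)
E
```

```text
0.0827 [320.08378279 168.08820138] [273.50269675 501.52920827]
0.0687 [320.08887551 171.10249171] [273.53325304 519.61495024]
0.08 [320.08477503 168.67548715] [273.50865015 505.05292292]
```

Request:
move_arm(fingers=[-1, -1], slide=[[0, 0, 0.012], [0, 0, 0.012]], rotation=[[0, 0, 0], [0, 0, 0]])

```text
time_s: 3.35
ee_pos: [0.5448, -0.0921, 0.0795]
tool_rot: [1.0, 0.021, -0.0, -0.0]
force: [-0.1, -0.5, -1.0]
width: 0.006
```

```bash
python3 - <<'E'
from h import *
c=load('s4')
for z in(.065,.07,.08,.09):
  for d in [(0,0),(.01,.0135),(.01,-.0135),(-.01,.0135)]:
    u=proj(c,(.545+d[0],-.0922+d[1],z)); print(z,d,((u-[275,85])+.5)*6)
E
```

```text
0.065 (0, 0) [273.54120072 524.31904553]
0.065 (0.01, 0.0135) [279.17858762 555.80046128]
0.065 (0.01, -0.0135) [236.02606354 519.68034755]
0.065 (-0.01, 0.0135) [311.14817217 528.9690987 ]
0.07 (0, 0) [273.53044806 517.95473163]
0.07 (0.01, 0.0135) [279.19329899 549.52339492]
0.07 (0.01, -0.0135) [235.84692129 513.30301641]
0.07 (-0.01, 0.0135) [311.30663641 522.61788515]
0.08 (0, 0) [273.50865015 505.05292292]
0.08 (0.01, 0.0135) [279.22312557 536.79695287]
0.08 (0.01, -0.0135) [235.48376814 500.37503376]
0.08 (-0.01, 0.0135) [311.62788226 509.7424192 ]
0.09 (0, 0) [273.48645319 491.91492234]
0.09 (0.01, 0.0135) [279.25350304 523.83546098]
0.09 (0.01, -0.0135) [235.11397509 487.21067566]
0.09 (-0.01, 0.0135) [311.95501648 496.63094852]
```

```bash
python3 - <<'E'
from h import *
c=snap('scene','s5')
s=get_state(); print(s['time_s'],s['ee_pos'],s['force'],s['ft_torque'],s['effort'])
a=np.hstack([cv2.imread('pics/%s.png'%k)[145:190,300:340] for k in('s2','s5')])
cv2.imwrite('pics/s5y.png',cv2.resize(a,None,fx=10,fy=10,interpolation=cv2.INTER_CUBIC))
E
```

```text
3.4 [ 0.54490722 -0.0920987   0.0796198 ] [-0.3512282   0.07842067  0.67720395] [ 0.06062151 -0.02054527 -0.05554688] [-1.36757419e-03 -3.93457496e+01 -4.04014742e+01  3.36765975e-02
 -8.70172237e-02  4.71219983e-05]
```

View pics/s5y.png

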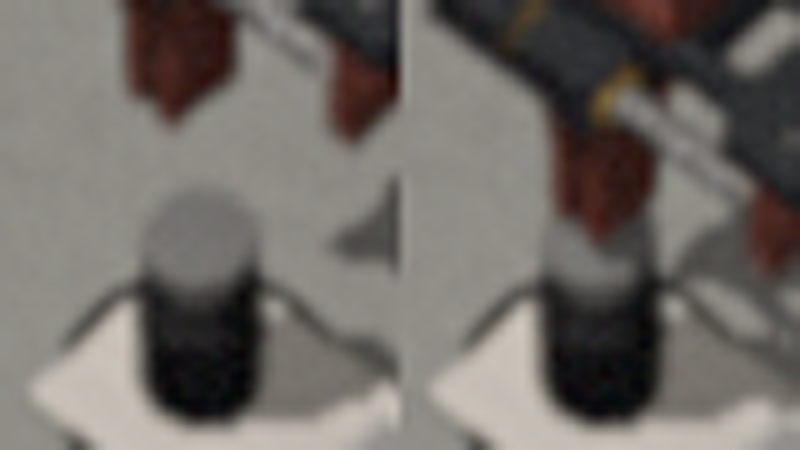

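Request:
move_arm(fingers=[-1, -1], slide=[[0, 0, 0.012], [0, 0, 0.02]], rotation=[[0, 0, 0], [0, 0, 0]])

```text
time_s: 3.6
ee_pos: [0.545, -0.0922, 0.0747]
tool_rot: [1.0, 0.021, -0.0, -0.0]
force: [0.1, -0.1, 0.4]
width: 0.004
```

Request:
move_arm(fingers=[-1, -1], slide=[[0, 0, 0.012], [0, 0, 0.012]], rotation=[[0, 0, 0], [0, 0, 0]])

```text
time_s: 3.8
ee_pos: [0.5447, -0.0921, 0.0712]
tool_rot: [1.0, 0.021, -0.001, -0.0]
force: [0.2, -0.4, -0.5]
width: 0.002
```

```bash
python3 - <<'E'
from h import *
c=snap('scene','s6')
s=get_state(); print(s['time_s'],s['ee_pos'],s['force'],s['ft_torque'],s['qpos'])
a=np.hstack([cv2.imread('pics/%s.png'%k)[145:190,300:340] for k in('s2','s6')])
cv2.imwrite('pics/s6y.png',cv2.resize(a,None,fx=10,fy=10,interpolation=cv2.INTER_CUBIC))
E
```

```text
3.85 [ 0.54485483 -0.09213506  0.0715404 ] [ 0.06173051 -0.16591811  0.0097582 ] [0.02175022 0.03732201 0.00831409] [-2.29092305e-01 -2.12945701e-02  1.57909033e+00  1.41684750e-05
  1.58443755e+00  1.29935733e+00]
```

View pics/s6y.png

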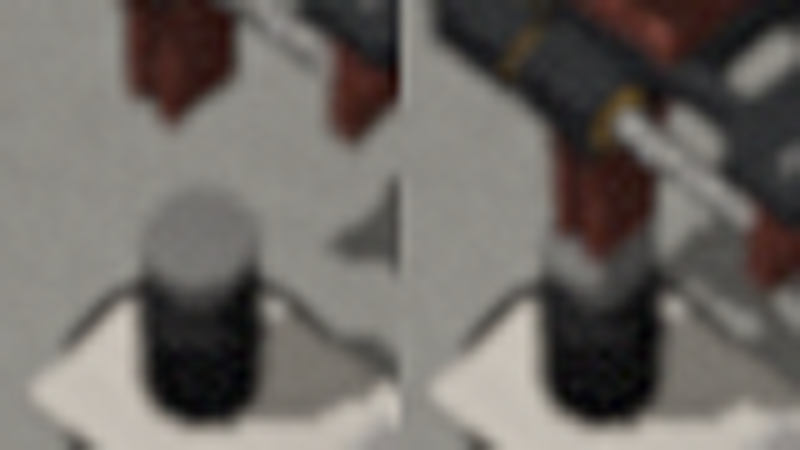

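Request:
move_arm(fingers=[-1, -1], slide=[[0, 0, 0.01], [0, 0, 0.016]], rotation=[[0, 0, 0], [0, 0, 0]])

```text
time_s: 4.05
ee_pos: [0.5451, -0.0922, 0.0678]
tool_rot: [1.0, 0.021, 0.0, 0.0]
force: [-0.6, -0.7, 0.5]
width: 0.004
```

Request:
move_arm(fingers=[-1, -1], slide=[[0, 0, 0.01], [0, 0, 0.016]], rotation=[[0, 0, 0], [0, 0, 0]])

```text
time_s: 4.25
ee_pos: [0.545, -0.0921, 0.0636]
tool_rot: [1.0, 0.021, -0.0, -0.0]
force: [0.9, 0.3, -0.4]
width: 0.001
```

```bash
python3 - <<'E'
from h import *
c=snap('scene','s7');snap('top','t7')
s=get_state(); print(s['time_s'],s['ee_pos'],s['force'],s['ft_torque'],s['qpos'])
a=np.hstack([cv2.imread('pics/%s.png'%k)[145:190,300:340] for k in('s2','s7')])
cv2.imwrite('pics/s7y.png',cv2.resize(a,None,fx=10,fy=10,interpolation=cv2.INTER_CUBIC))
E
```

```text
4.35 [ 0.5448292  -0.09211508  0.06347169] [ 1.01913645 -0.27852012 -0.21396573] [0.01580086 0.03902738 0.0321436 ] [-2.29043136e-01 -1.76540965e-02  1.58993019e+00 -2.24049107e-05
  1.57003179e+00  1.29937464e+00]
```

View pics/s7y.png

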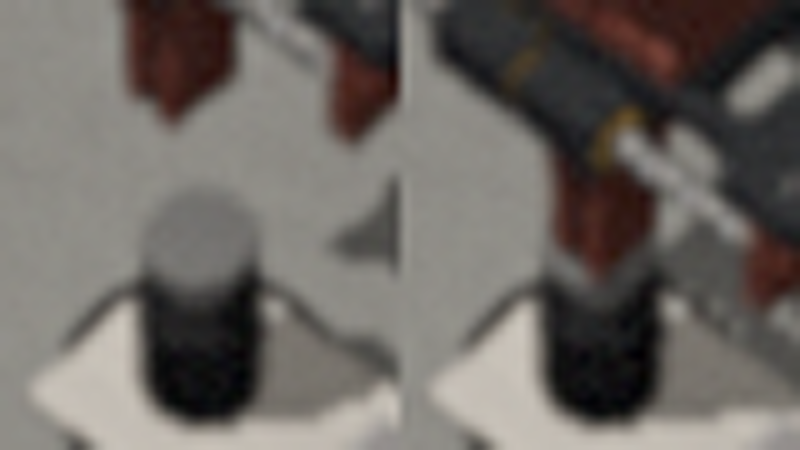

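Request:
move_arm(fingers=[-1, -1], slide=[[0, 0, 0.01], [0, 0, 0.016]], rotation=[[0, 0, 0], [0, 0, 0]])

```text
time_s: 4.55
ee_pos: [0.5453, -0.0922, 0.0602]
tool_rot: [1.0, 0.021, 0.0, 0.0]
force: [-0.6, 0.2, 3.0]
width: 0.004
```

Request:
move_arm(fingers=[-1, -1], slide=[[0, 0, 0.006], [0, 0, 0.012]], rotation=[[0, 0, 0], [0, 0, 0]])

```text
time_s: 4.75
ee_pos: [0.5453, -0.0922, 0.0575]
tool_rot: [1.0, 0.021, 0.0, 0.0]
force: [-1.5, 0.8, 4.9]
width: 0.005
```

Request:
move_arm(fingers=[-1, -1], slide=[[0, 0, 0.006], [0, 0, 0.012]], rotation=[[0, 0, 0], [0, 0, 0]])

```text
time_s: 4.95
ee_pos: [0.5453, -0.0922, 0.0545]
tool_rot: [1.0, 0.021, 0.0, 0.0]
force: [-1.8, 0.6, 5.8]
width: 0.003
```

Request:
move_arm(fingers=[-1, -1], slide=[[0, 0, 0.008], [0, 0, 0.012]], rotation=[[0, 0, 0], [0, 0, 0]])

```text
time_s: 5.15
ee_pos: [0.5453, -0.0922, 0.0518]
tool_rot: [1.0, 0.021, 0.001, 0.0]
force: [-2.2, 0.5, 7.8]
width: 0.004
```

Request:
move_arm(fingers=[-1, -1], slide=[[0, 0, 0.004], [0, 0, 0.008]], rotation=[[0, 0, 0], [0, 0, 0]])

```text
time_s: 5.35
ee_pos: [0.5455, -0.0922, 0.051]
tool_rot: [1.0, 0.021, 0.001, 0.0]
force: [-5.4, 1.9, 15.5]
width: 0.003
```

Request:
move_arm(fingers=[-1, -1], slide=[[0, 0, 0.004], [0, 0, 0.008]], rotation=[[0, 0, 0], [0, 0, 0]])

```text
time_s: 5.55
ee_pos: [0.5456, -0.0922, 0.0509]
tool_rot: [1.0, 0.021, 0.001, 0.0]
force: [-9.4, 1.8, 24.4]
width: 0.002
```

Request:
move_arm(fingers=[-1, -1, -1, -1], slide=[[0, 0, 0], [0, 0, -0.1], [0, 0, -0.26], [0, 0, -0.26]], rotation=[[0, 0, 0], [0, 0, 0], [0, 0, 0], [0, 0, 0]])

```text
time_s: 5.95
ee_pos: [0.5476, -0.0928, 0.1178]
tool_rot: [1.0, 0.021, 0.004, 0.001]
force: [0.5, -0.5, 0.7]
width: 0.009
```

```bash
python3 - <<'E'
from h import *
c=load('s2')
print('tip pred',proj(c,(.5561,-.0858,.1427)),'seen 317.5,157.5')
for dx in(.02,.03,.0375):
  for z in(.17,.18,.19,.2): print(dx,z,proj(c,(.5461+dx,-.0993+.089,z)))
s=get_state(); print(s['time_s'],s['ee_pos'],s['force'])
c=snap('scene','s8');snap('top','t8')
a=cv2.imread('pics/s8.png')[60:200,260:400]
cv2.imwrite('pics/s8y.png',cv2.resize(a,None,fx=5,fy=5,interpolation=cv2.INTER_CUBIC))
E
```

```text
tip pred [318.70448869 158.32010107] seen 317.5,157.5
0.02 0.17 [338.6928321  172.60326116]
0.02 0.18 [338.88236141 170.15354481]
0.02 0.19 [339.0758788  167.65228147]
0.02 0.2 [339.27351148 165.09782688]
0.03 0.17 [335.69119206 175.16639942]
0.03 0.18 [335.85015237 172.73292107]
0.03 0.19 [336.0124721  170.24801429]
0.03 0.2 [336.17825888 167.71003136]
0.0375 0.17 [333.42309617 177.10315508]
0.0375 0.18 [333.55877924 174.68209851]
0.0375 0.19 [333.69733919 172.20970827]
0.0375 0.2 [333.83886851 169.6843342 ]
5.95 [ 0.54763297 -0.09276152  0.11781662] [ 0.45150156 -0.54184009  0.69979788]
```

View pics/s8y.png

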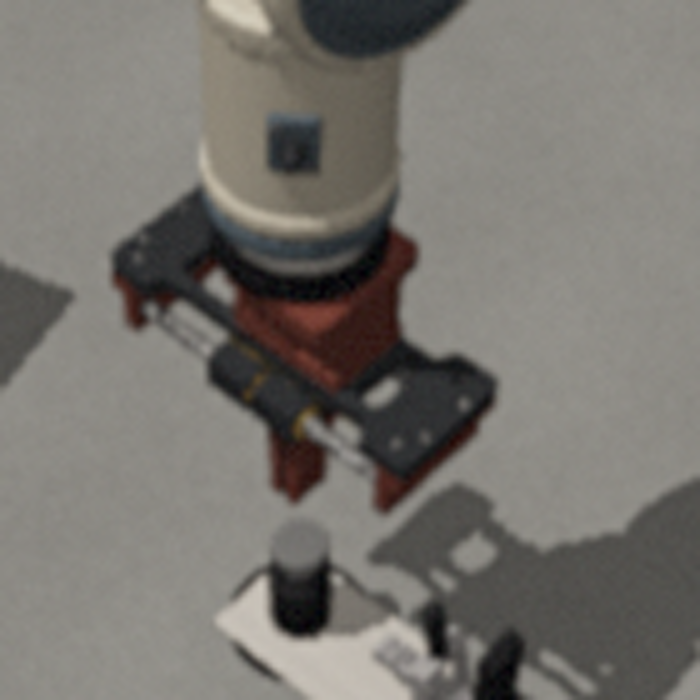

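Request:
move_arm(fingers=[-1, -1, -1, -1, -1], slide=[[-0.007, -0.222, 0], [-0.007, -0.222, 0], [-0.007, -0.222, 0.1], [-0.007, -0.222, 0.21], [-0.007, -0.222, 0.21]], rotation=[[0, 0, 0], [0, 0, 0], [0, 0, 0], [0, 0, 0], [0, 0, 0]])

```text
time_s: 6.55
ee_pos: [0.5374, -0.0363, 0.0532]
tool_rot: [1.0, 0.021, -0.005, -0.001]
force: [-1.2, -0.1, -0.5]
width: 0.005
```

```bash
python3 - <<'E'
from h import *
c=snap('scene','s9');snap('top','t9')
s=get_state(); print(s['time_s'],s['ee_pos'],s['force'],s['tool_rot'])
a=cv2.imread('pics/s9.png')[130:270,280:450]
cv2.imwrite('pics/s9y.png',cv2.resize(a,None,fx=4.5,fy=4.2,interpolation=cv2.INTER_CUBIC))
a=cv2.imread('pics/t9.png')[190:270,220:380]
cv2.imwrite('pics/t9y.png',cv2.resize(a,None,fx=5,fy=5,interpolation=cv2.INTER_CUBIC))
E
```

```text
6.65 [ 0.53996353 -0.03680202  0.05810491] [-0.18902259 -0.02121894  0.78286031] [ 9.99773816e-01  2.12062264e-02 -1.60475586e-03 -1.96254039e-04]
```

View pics/s9y.png

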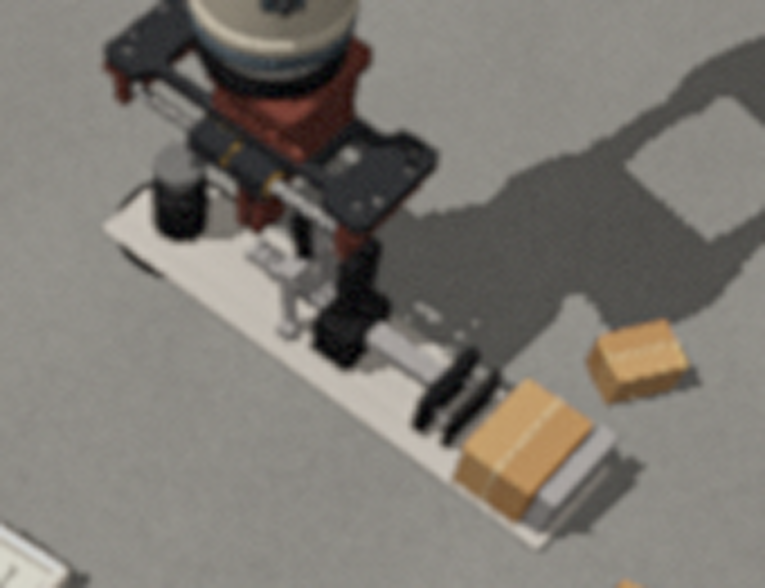

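View pics/t9y.png

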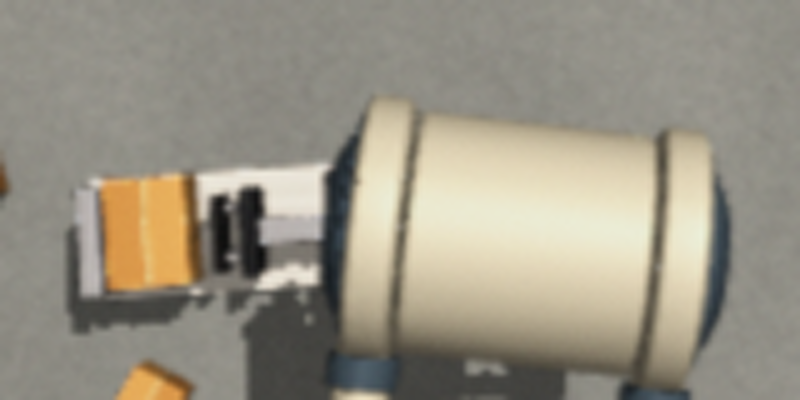

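Request:
move_arm(fingers=[-1, -1, -1], slide=[[0.012, 0, -0.024], [0.012, 0, -0.024], [0.012, 0, -0.024]], rotation=[[0, 0, 0], [0, 0, 0], [0, 0, 0]])

```text
time_s: 6.95
ee_pos: [0.545, -0.0369, 0.0672]
tool_rot: [1.0, 0.021, 0.001, 0.0]
force: [0.1, -0.5, 0.3]
width: 0.006
```

```bash
cat >> h.py <<'E'
YAW=np.radians(92.4); O=np.array([.5413,.0175]); U=np.array([np.cos(YAW),np.sin(YAW)]); V=np.array([-U[1],U[0]])
def cw(x,y,z): 
    p=O+x*U+y*V; return np.array([p[0],p[1],z])
def prof(c,xs,ys,z):
    g=cv2.cvtColor(c['pixels'],cv2.COLOR_BGR2GRAY).astype(np.float32)
    out=[]
    for x in xs:
        P=np.array([proj(c,cw(x,y,z)) for y in ys],np.float32)
        out.append(cv2.remap(g,P[:,0].reshape(1,-1),P[:,1].reshape(1,-1),cv2.INTER_CUBIC).mean())
    return np.array(out)
def clampx(xyz): return np.array([(xyz[:2]-O)@U,(xyz[:2]-O)@V])*1000
E
python3 - <<'E'
from h import *
s=get_state(); print(s['time_s'],s['ee_pos'],s['force'],clampx(s['ee_pos']))
xs=np.arange(.07,.190,.002)
t=load('t9'); s=load('s9')
ys=np.r_[np.linspace(-.020,-.010,8),np.linspace(.010,.020,8)]
a=prof(t,xs,ys,.055); b=prof(s,xs,ys,.055)
for x,p,q in zip(xs,a,b): print(round(x*1000),int(p),int(q))
E
```

```text
6.95 [ 0.54497573 -0.0368897   0.0671757 ] [ 0.0938061  -0.53816004  0.34684614] [-54.4959186  -1.3949045]
70 175 132
72 174 135
74 174 137
76 171 141
78 160 145
80 121 144
82 62 140
84 27 127
86 24 98
88 33 59
90 36 35
92 40 26
94 67 20
96 105 26
98 123 48
100 107 75
102 74 96
104 44 102
106 39 83
108 59 54
110 98 35
112 140 27
114 157 37
116 136 66
118 99 95
120 79 112
122 97 130
124 135 151
126 170 162
128 182 163
130 182 163
132 181 163
134 181 162
136 181 162
138 180 162
140 180 162
142 183 164
144 187 170
146 189 167
148 178 157
150 166 149
152 164 148
154 163 148
156 163 149
158 163 149
160 162 149
162 162 150
164 162 151
166 156 144
168 136 115
170 118 106
172 137 136
174 174 160
176 183 164
178 181 164
180 174 161
182 155 139
184 122 100
186 104 83
188 109 93
```

Request:
move_arm(fingers=[-1, -1, -1, -1, -1, -1, -1], slide=[[0, -0.03, 0.008], [0, -0.05, 0.008], [0, -0.07, 0.008], [0, -0.09, 0.008], [0, -0.11, 0.008], [0, -0.13, 0.008], [0, -0.13, 0.008]], rotation=[[0, 0, 0], [0, 0, 0], [0, 0, 0], [0, 0, 0], [0, 0, 0], [0, 0, 0], [0, 0, 0]])

```text
time_s: 7.65
ee_pos: [0.5429, -0.0039, 0.0639]
tool_rot: [1.0, 0.021, 0.001, 0.0]
force: [0.4, -4.5, 4.1]
width: 0.006
```

```bash
cat >> h.py <<'E'
def look(k):
    c=snap('scene','s'+k);t=snap('top','t'+k)
    s=get_state(); print(s['time_s'],s['ee_pos'],s['force'],clampx(s['ee_pos']))
    a=cv2.imread('pics/s%s.png'%k)[150:260,290:430]; b=cv2.imread('pics/t%s.png'%k)[200:260,230:370]
    cv2.imwrite('pics/z%s.png'%k,np.vstack([cv2.resize(x,None,fx=4,fy=4,interpolation=cv2.INTER_CUBIC)[:350] for x in(a,b)]))
    xs=np.arange(.078,.176,.002)
    ys=np.r_[np.linspace(-.020,-.010,8),np.linspace(.010,.020,8)]
    print('x  ',*[round(x*1000) for x in xs]);print('top',*prof(t,xs,ys,.055).astype(int)); print('sce',*prof(c,xs,ys,.055).astype(int))
E
python3 - <<'E'
from h import *
look('10')
E
```

```text
7.75 [ 0.54285992 -0.00416998  0.06373953] [ 0.93938544 -3.68237564  3.92331902] [-21.71629042  -0.65110497]
x   78 80 82 84 86 88 90 92 94 96 98 100 102 104 106 108 110 112 114 116 118 120 122 124 126 128 130 132 134 136 138 140 142 144 146 148 150 152 154 156 158 160 162 164 166 168 170 172 174
top 222 221 220 219 216 200 173 135 94 63 48 50 67 84 90 72 44 36 41 47 55 70 97 135 170 182 182 181 181 180 180 180 182 187 188 178 166 163 163 163 163 162 162 162 156 136 117 136 174
sce 142 146 148 148 151 148 134 100 56 26 21 19 26 51 83 105 107 87 53 29 22 47 98 144 162 164 163 162 162 162 162 162 164 170 168 156 149 148 149 149 150 150 150 150 143 116 105 136 160
```

View pics/z10.png

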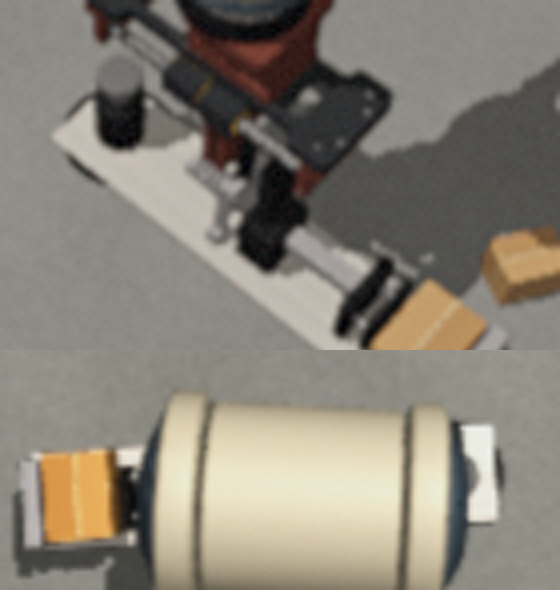

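Request:
move_arm(fingers=[-1, -1, -1, -1, -1, -1, -1, -1, -1, -1, -1, -1], slide=[[0, 0.08, 0], [0, 0.13, 0], [0, 0.13, 0], [0, 0.13, 0], [0, 0.1, 0], [0, 0.08, 0], [0, 0.06, 0], [0, 0.04, 0], [0, 0.02, 0], [0, 0, 0], [0, -0.008, 0], [0, -0.008, 0]], rotation=[[0, 0, 0], [0, 0, 0], [0, 0, 0], [0, 0, 0], [0, 0, 0], [0, 0, 0], [0, 0, 0], [0, 0, 0], [0, 0, 0], [0, 0, 0], [0, 0, 0], [0, 0, 0]])

```text
time_s: 8.95
ee_pos: [0.5428, -0.0023, 0.0639]
tool_rot: [1.0, 0.021, 0.0, 0.0]
force: [0.4, -4.0, 4.7]
width: 0.006
```

```bash
python3 - <<'E'
from h import *
look('11')
E
```

```text
9.05 [ 0.54277801 -0.00246067  0.06382514] [ 0.69986957 -3.75606903  3.61015671] [-20.0050527  -0.6408458]
x   78 80 82 84 86 88 90 92 94 96 98 100 102 104 106 108 110 112 114 116 118 120 122 124 126 128 130 132 134 136 138 140 142 144 146 148 150 152 154 156 158 160 162 164 166 168 170 172 174
top 223 222 221 220 220 217 208 189 155 113 77 52 48 51 56 54 44 36 39 43 52 69 97 135 169 182 181 181 180 180 180 180 182 187 188 178 166 163 163 163 162 162 161 161 156 136 117 136 174
sce 140 141 143 146 150 149 140 114 71 33 19 18 23 40 70 94 106 93 63 36 23 42 94 143 162 164 163 162 162 162 162 161 164 169 168 157 150 148 149 149 149 149 150 151 143 116 105 137 159
```

View pics/z11.png

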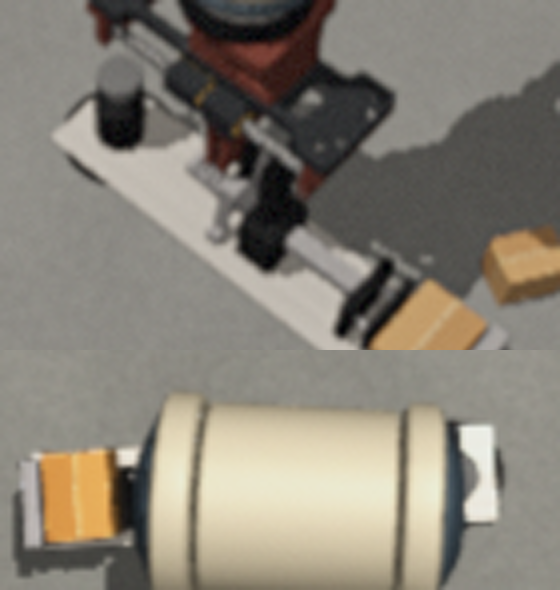

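Request:
move_arm(fingers=[-1, -1, -1, -1, -1, -1, -1, -1], slide=[[0, 0.08, 0], [0, 0.138, 0], [0, 0.138, 0], [0, 0.138, 0], [0, 0.138, 0], [0, 0.138, 0], [0, 0.138, 0], [0, 0.138, 0]], rotation=[[0, 0, 0], [0, 0, 0], [0, 0, 0], [0, 0, 0], [0, 0, 0], [0, 0, 0], [0, 0, 0], [0, 0, 0]])

```text
time_s: 9.85
ee_pos: [0.544, -0.0363, 0.0635]
tool_rot: [1.0, 0.021, 0.0, -0.0]
force: [-0.8, 0.0, 0.2]
width: 0.003
```

```bash
python3 - <<'E'
from h import *
look('12')
E
```

```text
9.95 [ 0.54397617 -0.0364521   0.06347174] [-1.0352984   0.23174673  0.85105102] [-54.01683826  -0.4145421 ]
x   78 80 82 84 86 88 90 92 94 96 98 100 102 104 106 108 110 112 114 116 118 120 122 124 126 128 130 132 134 136 138 140 142 144 146 148 150 152 154 156 158 160 162 164 166 168 170 172 174
top 174 174 174 164 131 70 27 22 29 33 38 64 104 130 123 93 55 37 39 43 53 69 97 136 170 183 182 181 181 180 180 180 182 187 189 179 167 163 163 163 162 162 162 162 156 136 117 136 174
sce 144 147 146 141 136 131 121 99 63 35 27 22 23 41 71 99 113 102 69 38 26 45 96 143 162 164 163 163 163 163 162 162 164 170 169 157 150 149 149 150 149 149 151 151 144 116 105 137 160
```

View pics/z12.png

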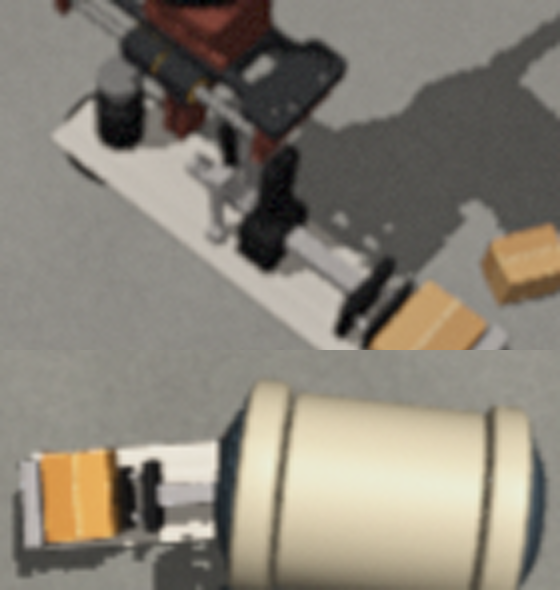

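Request:
move_arm(fingers=[-1, -1, -1, -1, -1, -1, -1, -1, -1], slide=[[0, -0.04, 0], [0, -0.06, 0], [0, -0.08, 0], [0, -0.1, 0], [0, -0.115, 0], [0, -0.13, 0], [0, -0.138, 0], [0, -0.142, 0], [0, -0.142, 0]], rotation=[[0, 0, 0], [0, 0, 0], [0, 0, 0], [0, 0, 0], [0, 0, 0], [0, 0, 0], [0, 0, 0], [0, 0, 0], [0, 0, 0]])

```text
time_s: 10.85
ee_pos: [0.5427, -0.0016, 0.0638]
tool_rot: [1.0, 0.021, 0.0, 0.0]
force: [1.0, -3.8, 3.6]
width: 0.004
```

```bash
python3 - <<'E'
from h import *
look('13')
E
```

```text
10.95 [ 0.54268834 -0.00156683  0.06380665] [ 0.87770357 -4.3632721   5.05648317] [-19.10823922  -0.58868491]
x   78 80 82 84 86 88 90 92 94 96 98 100 102 104 106 108 110 112 114 116 118 120 122 124 126 128 130 132 134 136 138 140 142 144 146 148 150 152 154 156 158 160 162 164 166 168 170 172 174
top 224 223 222 221 220 219 216 208 181 144 102 68 50 45 47 49 44 37 38 41 50 68 97 135 169 182 182 181 180 180 180 180 182 187 188 178 166 163 163 163 162 162 162 162 156 136 117 137 174
sce 140 141 143 146 150 150 142 118 76 36 22 20 23 41 68 91 105 94 64 36 23 40 94 142 162 165 163 162 162 162 162 162 164 170 168 157 149 148 149 149 149 149 150 151 143 116 105 136 159
```

View pics/z13.png

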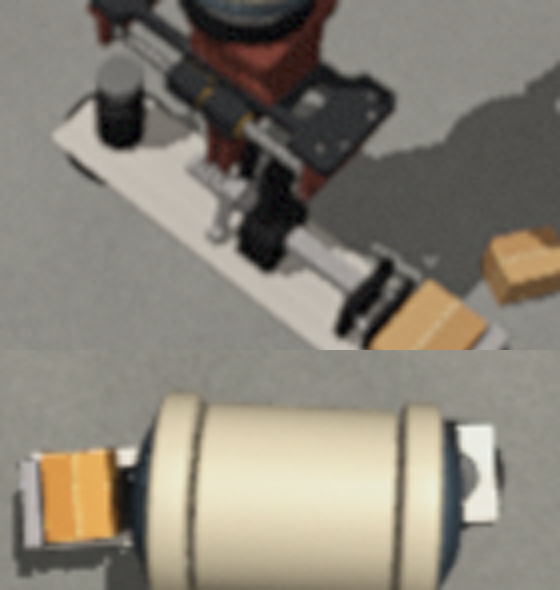

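Request:
move_arm(fingers=[-1, -1, -1], slide=[[0, -0.008, 0], [0, -0.012, 0], [0, -0.012, 0]], rotation=[[0, 0, 0], [0, 0, 0], [0, 0, 0]])

```text
time_s: 11.25
ee_pos: [0.5425, 0.0017, 0.0637]
tool_rot: [1.0, 0.021, 0.0, 0.0]
force: [0.1, -4.4, 5.0]
width: 0.003
```

Request:
move_arm(fingers=[-1, -1, -1], slide=[[0, -0.008, 0], [0, -0.008, 0], [0, -0.008, 0]], rotation=[[0, 0, 0], [0, 0, 0], [0, 0, 0]])

```text
time_s: 11.55
ee_pos: [0.5424, 0.0038, 0.0636]
tool_rot: [1.0, 0.021, 0.0, -0.0]
force: [1.0, -4.9, 4.9]
width: 0.003
```

Request:
move_arm(fingers=[-1, -1, -1], slide=[[0, -0.008, 0], [0, -0.008, 0], [0, -0.008, 0]], rotation=[[0, 0, 0], [0, 0, 0], [0, 0, 0]])

```text
time_s: 11.85
ee_pos: [0.5424, 0.0043, 0.0636]
tool_rot: [1.0, 0.021, 0.0, 0.001]
force: [0.4, -8.9, 5.2]
width: 0.008
```

Request:
move_arm(fingers=[-1, -1, -1, -1, -1, -1, -1, -1], slide=[[0, 0.08, 0], [0, 0.17, 0], [0, 0.17, 0], [0, 0.17, 0], [0, 0.17, 0], [0, 0.17, 0], [0, 0.17, 0], [0, 0.17, 0]], rotation=[[0, 0, 0], [0, 0, 0], [0, 0, 0], [0, 0, 0], [0, 0, 0], [0, 0, 0], [0, 0, 0], [0, 0, 0]])

```text
time_s: 12.65
ee_pos: [0.544, -0.0361, 0.0635]
tool_rot: [1.0, 0.022, 0.0, -0.0]
force: [-0.1, -0.0, 1.3]
width: 0.005
```

```bash
python3 - <<'E'
from h import *
look('14')
E
```

```text
12.75 [ 0.54398882 -0.0363809   0.06349626] [ 0.52839569 -0.5570382  -0.46114952] [-53.94623143  -0.43016182]
x   78 80 82 84 86 88 90 92 94 96 98 100 102 104 106 108 110 112 114 116 118 120 122 124 126 128 130 132 134 136 138 140 142 144 146 148 150 152 154 156 158 160 162 164 166 168 170 172 174
top 174 174 175 175 170 146 92 37 20 25 34 34 52 88 119 124 104 66 39 34 36 52 90 136 170 182 182 181 181 180 180 180 183 187 189 178 166 164 163 163 162 162 162 162 157 137 117 137 174
sce 144 147 148 144 136 129 129 130 117 86 50 29 24 22 35 62 92 113 110 80 40 38 90 141 162 165 163 163 163 163 162 162 164 170 168 157 149 148 149 150 150 149 150 151 144 115 106 137 160
```

View pics/z14.png

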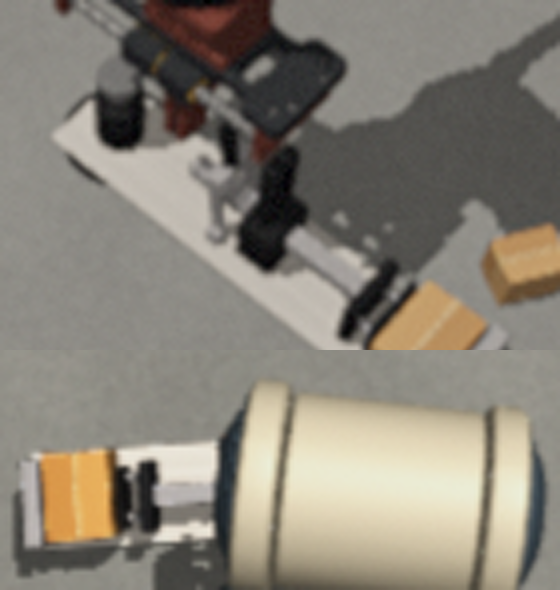

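Request:
move_arm(fingers=[-1, -1, -1, -1, -1, -1, -1, -1, -1, -1], slide=[[0, -0.04, 0], [0, -0.06, 0], [0, -0.08, 0], [0, -0.1, 0], [0, -0.115, 0], [0, -0.13, 0], [0, -0.142, 0], [0, -0.153, 0], [0, -0.163, 0], [0, -0.163, 0]], rotation=[[0, 0, 0], [0, 0, 0], [0, 0, 0], [0, 0, 0], [0, 0, 0], [0, 0, 0], [0, 0, 0], [0, 0, 0], [0, 0, 0], [0, 0, 0]])

```text
time_s: 13.75
ee_pos: [0.5425, 0.0039, 0.0639]
tool_rot: [1.0, 0.021, 0.0, 0.0]
force: [0.4, -5.2, 4.8]
width: 0.003
```

```bash
python3 - <<'E'
from h import *
look('15')
E
```

```text
13.85 [0.54255036 0.00382018 0.06391523] [ 0.29128302 -5.35547445  5.14984987] [-13.72017794  -0.67640736]
x   78 80 82 84 86 88 90 92 94 96 98 100 102 104 106 108 110 112 114 116 118 120 122 124 126 128 130 132 134 136 138 140 142 144 146 148 150 152 154 156 158 160 162 164 166 168 170 172 174
top 124 162 198 217 223 224 223 222 221 220 218 215 199 172 130 88 58 45 43 46 41 30 33 60 112 160 181 182 181 181 180 180 180 180 183 186 181 170 164 163 163 162 162 161 162 160 161 166 177
sce 132 138 140 141 142 143 142 140 141 145 143 121 80 40 22 21 22 35 60 87 104 91 63 75 127 158 164 163 162 162 162 162 161 163 169 172 163 151 148 149 149 149 149 149 149 147 140 146 158
```

View pics/z15.png

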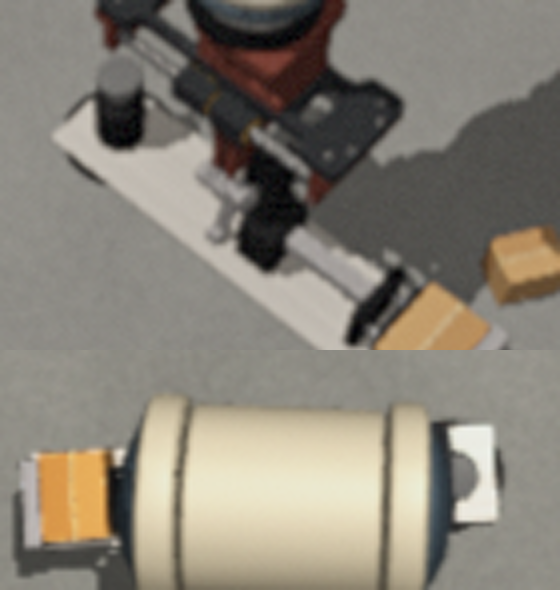

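Request:
move_arm(fingers=[-1, -1, -1, -1, -1, -1, -1, -1], slide=[[0, 0.08, 0], [0, 0.163, 0], [0, 0.163, 0], [0, 0.163, 0], [0, 0.163, 0], [0, 0.163, 0], [0, 0.163, 0], [0, 0.163, 0]], rotation=[[0, 0, 0], [0, 0, 0], [0, 0, 0], [0, 0, 0], [0, 0, 0], [0, 0, 0], [0, 0, 0], [0, 0, 0]])

```text
time_s: 14.65
ee_pos: [0.544, -0.0362, 0.0635]
tool_rot: [1.0, 0.022, 0.0, -0.0]
force: [-0.8, 0.5, -1.0]
width: 0.006
```

```bash
python3 - <<'E'
from h import *
look('16')
def cross(xs,p,l,lo,hi,down=None):
    r=[]
    for i in range(len(xs)-1):
        if lo<=xs[i]<=hi and (p[i]-l)*(p[i+1]-l)<0: r.append((round(1000*(xs[i]+(l-p[i])/(p[i+1]-p[i])*(xs[i+1]-xs[i])),2), 'up' if p[i+1]>p[i] else 'dn'))
    return r
xs=np.arange(.078,.18,.0005); ys=np.r_[np.linspace(-.020,-.010,12),np.linspace(.010,.020,12)]
for k in('9','12','14','16'):
    t=prof(load('t'+k),xs,ys,.055); s=prof(load('s'+k),xs,ys,.055)
    print(k,'top',cross(xs,t,100,.078,.13),cross(xs,t,175,.14,.18),'| sce',cross(xs,s,70,.085,.130),cross(xs,s,120,.12,.18))
E
python3 - <<'E'
import cv2,numpy as np
a=[cv2.resize(cv2.imread('pics/%s.png'%k)[y:y+50,x:x+60],None,fx=6.5,fy=6,interpolation=cv2.INTER_CUBIC) for k,x,y in(('s9',375,205),('s16',375,205),('t9',230,212),('t16',230,212))]
cv2.imwrite('pics/cmp16.png',np.vstack([np.hstack(a[:2]),np.hstack(a[2:])]))
E
```

```text
14.75 [ 0.54399225 -0.03641513  0.06348383] [0.87422263 0.54872975 1.00752156] [-53.98057985  -0.43215603]
x   78 80 82 84 86 88 90 92 94 96 98 100 102 104 106 108 110 112 114 116 118 120 122 124 126 128 130 132 134 136 138 140 142 144 146 148 150 152 154 156 158 160 162 164 166 168 170 172 174
top 174 174 175 175 174 174 173 166 136 76 28 20 26 33 35 51 85 116 121 98 57 31 32 58 110 159 182 182 181 181 180 181 180 181 185 190 186 172 164 164 163 162 162 162 162 160 160 163 175
sce 143 148 148 143 136 129 127 131 136 141 138 118 81 43 27 23 24 42 72 101 119 107 73 71 119 155 164 163 162 163 162 162 162 163 169 172 163 151 149 149 149 149 149 150 150 147 142 148 159
9 top [(np.float64(80.73), 'dn'), (np.float64(95.68), 'up'), (np.float64(100.51), 'dn'), (np.float64(110.08), 'up'), (np.float64(117.96), 'dn'), (np.float64(122.13), 'up')] [(np.float64(148.49), 'dn'), (np.float64(174.1), 'up')] | sce [(np.float64(87.42), 'dn'), (np.float64(99.54), 'up'), (np.float64(106.94), 'dn'), (np.float64(116.24), 'up')] [(np.float64(120.98), 'up'), (np.float64(167.73), 'dn'), (np.float64(171.07), 'u
[... 383 characters left out ...]

14 top [(np.float64(89.75), 'dn'), (np.float64(104.68), 'up'), (np.float64(110.3), 'dn'), (np.float64(122.43), 'up')] [(np.float64(148.51), 'dn'), (np.float64(174.04), 'up')] | sce [(np.float64(96.85), 'dn'), (np.float64(108.45), 'up'), (np.float64(116.47), 'dn'), (np.float64(121.33), 'up')] [(np.float64(123.04), 'up'), (np.float64(167.74), 'dn'), (np.float64(171.03), 'up')]
16 top [(np.float64(95.26), 'dn'), (np.float64(110.89), 'up'), (np.float64(115.92), 'dn'), (np.float64(125.61), 'up')] [(np.float64(151.6), 'dn'), (np.float64(173.95), 'up')] | sce [(np.float64(102.5), 'dn'), (np.float64(113.87), 'up'), (np.float64(122.21), 'dn'), (np.float64(123.89), 'up')] [(np.float64(126.01), 'up')]
```

View pics/cmp16.png

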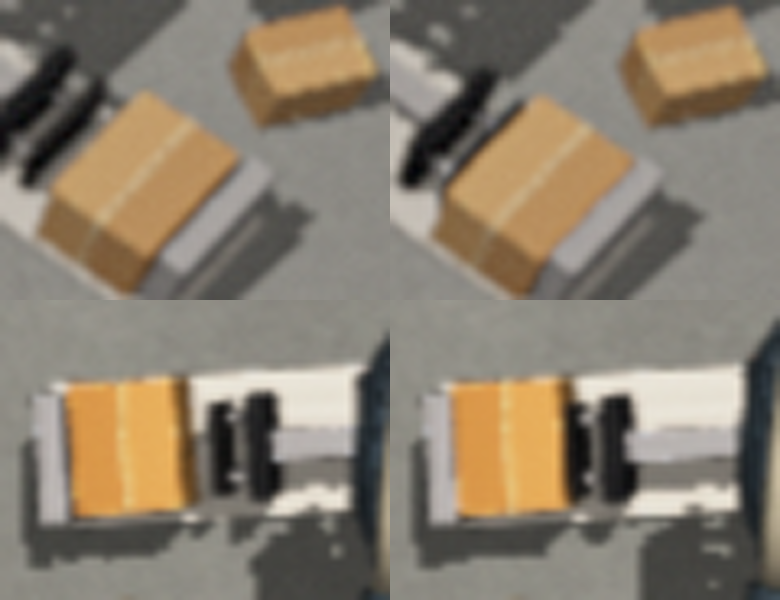

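Request:
move_arm(fingers=[-1, -1, -1, -1, -1, -1, -1, -1, -1], slide=[[0, -0.04, 0], [0, -0.06, 0], [0, -0.08, 0], [0, -0.1, 0], [0, -0.11, 0], [0, -0.12, 0], [0, -0.13, 0], [0, -0.14, 0], [0, -0.14, 0]], rotation=[[0, 0, 0], [0, 0, 0], [0, 0, 0], [0, 0, 0], [0, 0, 0], [0, 0, 0], [0, 0, 0], [0, 0, 0], [0, 0, 0]])

```text
time_s: 15.65
ee_pos: [0.5429, -0.0025, 0.0641]
tool_rot: [1.0, 0.021, 0.001, 0.001]
force: [-0.3, -6.5, 5.5]
width: -0.0
```

```bash
cat >> h.py <<'E'
def cross(xs,p,l,lo,hi):
    r=[]
    for i in range(len(xs)-1):
        if lo<=xs[i]<=hi and (p[i]-l)*(p[i+1]-l)<0: r.append(float(round(1000*(xs[i]+(l-p[i])/(p[i+1]-p[i])*(xs[i+1]-xs[i])),2))*(1 if p[i+1]>p[i] else -1))
    return r
def cr(k):
    xs=np.arange(.078,.18,.0005); ys=np.r_[np.linspace(-.020,-.010,12),np.linspace(.010,.020,12)]
    t=prof(load('t'+k),xs,ys,.055); s=prof(load('s'+k),xs,ys,.055)
    print(k,'top',cross(xs,t,100,.078,.13),cross(xs,t,175,.14,.18),'| sce',cross(xs,s,70,.085,.130),cross(xs,s,120,.095,.18))
E
python3 - <<'E'
from h import *
look('17'); cr('15'); cr('16'); cr('17')
for i in range(6): capture('top'); print(get_state()['force'])
E
```

```text
15.75 [ 0.54287474 -0.00261125  0.06413429] [-0.06445554 -6.36650867  5.43388127] [-20.15955463  -0.73118439]
x   78 80 82 84 86 88 90 92 94 96 98 100 102 104 106 108 110 112 114 116 118 120 122 124 126 128 130 132 134 136 138 140 142 144 146 148 150 152 154 156 158 160 162 164 166 168 170 172 174
top 223 223 222 221 220 218 212 198 166 124 84 56 43 37 36 32 36 50 66 67 49 30 32 58 110 159 181 182 181 181 180 180 180 181 185 190 186 172 164 163 163 162 162 162 162 160 159 162 175
sce 141 144 147 148 150 148 144 141 140 143 147 146 133 97 54 30 26 21 24 46 66 63 49 71 121 154 164 163 162 163 162 162 162 162 168 171 162 152 148 148 149 149 149 149 149 147 141 148 158
15 top [-107.45, 125.56] [-151.25, 173.58] | sce [-102.45, 114.71, -121.38, 123.67] [-100.08, 125.7]
16 top [-95.26, 110.89, -115.92, 125.61] [-151.6, 173.95] | sce [-102.5, 113.87, -122.21, 123.89] [-99.89, 126.01]
17 top [-97.2, 125.61] [-151.57, 173.92] | sce [-105.22, 123.94] [-102.85, 125.94]
[ 0.30127432 -5.13501778  5.50143683]
[ 0.51585761 -6.41488725  3.81947576]
[ 0.59133139 -5.93487716  4.51632504]
[ 0.42108136 -5.78842113  4.25903396]
[-1.68101703 -6.49499198  4.25575087]
[ 0.40098131 -6.54150581  4.46343262]
```

Request:
move_arm(fingers=[-1, -1, -1, -1], slide=[[0, -0.007, 0], [0, -0.014, 0], [0, -0.019, 0], [0, -0.019, 0]], rotation=[[0, 0, 0], [0, 0, 0], [0, 0, 0], [0, 0, 0]])

```text
time_s: 16.45
ee_pos: [0.5427, 0.0016, 0.0641]
tool_rot: [1.0, 0.021, 0.001, 0.001]
force: [-0.1, -8.0, 5.1]
width: 0.004
```

```bash
python3 - <<'E'
from h import *
look('18'); cr('16'); cr('17'); cr('18')
F=[]
for i in range(8): capture('top'); F.append(get_state()['force'])
print(np.mean(F,0),get_state()['ee_pos'],clampx(get_state()['ee_pos']))
a=[cv2.resize(cv2.imread('pics/%s.png'%k)[y:y+50,x:x+60],None,fx=6.5,fy=6,interpolation=cv2.INTER_CUBIC) for k,x,y in(('s16',375,205),('s18',375,205),('t16',230,212),('t18',230,212))]
cv2.imwrite('pics/cmp18.png',np.vstack([np.hstack(a[:2]),np.hstack(a[2:])]))
E
```

```text
16.55 [0.54264482 0.00160789 0.06410278] [-0.75562837 -8.40001614  4.88604933] [-15.93448764  -0.67814757]
x   78 80 82 84 86 88 90 92 94 96 98 100 102 104 106 108 110 112 114 116 118 120 122 124 126 128 130 132 134 136 138 140 142 144 146 148 150 152 154 156 158 160 162 164 166 168 170 172 174
top 171 202 218 223 223 223 222 221 220 218 212 197 164 117 78 52 41 39 43 47 40 28 32 59 110 159 181 182 181 180 180 180 180 181 185 190 185 171 164 163 163 162 162 162 161 159 159 163 175
sce 133 139 140 141 145 147 144 140 140 143 146 146 144 129 93 51 28 23 21 35 57 61 49 69 120 154 164 163 162 161 162 162 161 163 168 171 163 152 148 148 149 149 148 149 149 147 142 147 158
16 top [-95.26, 110.89, -115.92, 125.61] [-151.6, 173.95] | sce [-102.5, 113.87, -122.21, 123.89] [-99.89, 126.01]
17 top [-97.2, 125.61] [-151.57, 173.92] | sce [-105.22, 123.94] [-102.85, 125.94]
18 top [-104.87, 125.6] [-151.52, 173.91] | sce [-107.08, 124.01] [-104.61, 125.97]
[-0.34709412 -7.53995783  4.60252724] [0.54266597 0.00155355 0.0641458 ] [-15.98966763  -0.6970025 ]
```

View pics/cmp18.png

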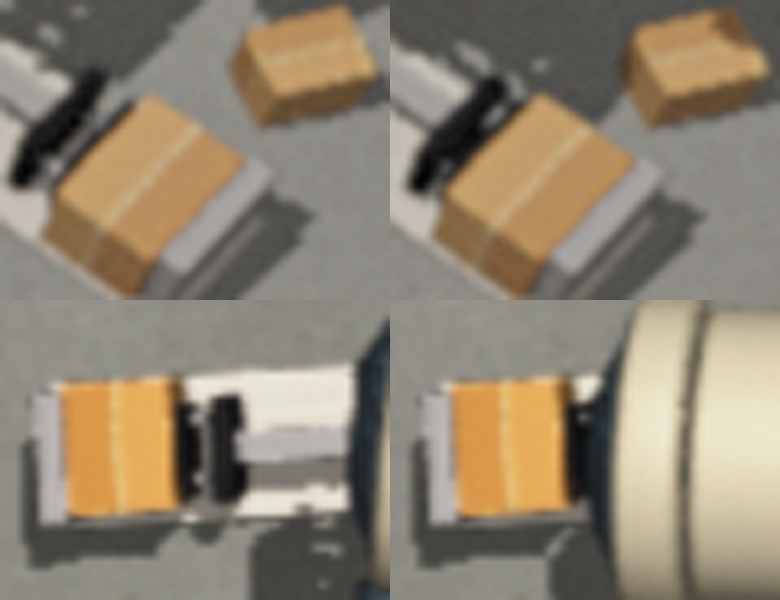

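View pics/z18.png

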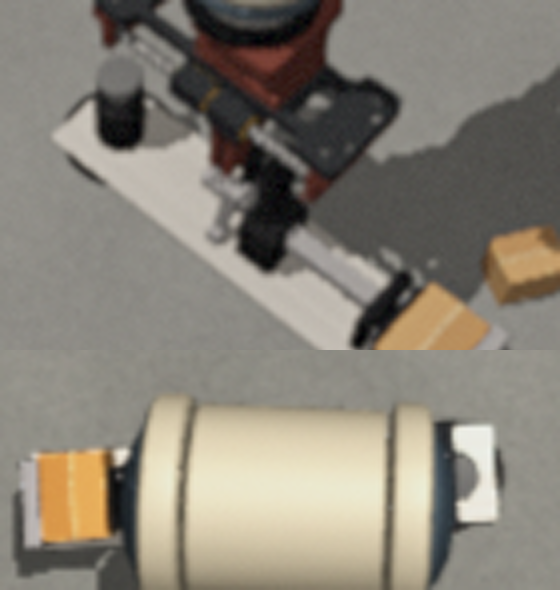

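The jaw has advanced about 4.7 mm since the block stopped moving against the end stop. The squeeze force is about 2.8 N above the free-driving level, which means about 7 N at the pad. Both readings put the pad half-way in, so I'm handing in while holding this pose.

```bash
python3 - <<'E'
from h import *
s=get_state(); print(s['time_s'],s['force'],clampx(s['ee_pos'])); print(finish_job())
E
```

```text
16.95 [-1.11441579 -7.84369224  5.07065251] [-15.98966763  -0.6970025 ]
the job is handed in; nothing more can be done
None
```

I set the suction foot, pumped the jaw until it pressed the block against the end stop, and handed in at about 17 s. The trigger is still held squeezed, with the pad about half-way in.

- **Plunger:** I pressed it down with the shut fingertips. It moved 10 mm from first contact, and the force then jumped from about 8 N to 24 N at the stop.
- **Pumping:** I pushed the trigger toward the post with the backs of the shut fingers and let it fully out between strokes. Strokes 2 and 3 re-drove the same tooth because the squeezes stopped short. I then extended stroke 3 to the trigger's own stop. The next stroke brought the pad to the block and moved the block about 3 mm to the end stop. I stopped the last stroke part-way and held it there.
- **Last checks:** The block did not move during the final stroke. In the images the jaw advanced about 4.6–4.7 mm after that, against 5.1 mm worked out from tool travel. The squeeze force is about 2.8 N above free driving, or roughly 7 N at the pad (5 mm).
- **Did not fit the description:** The plunger was felt with the measured tool height about 33 mm lower than the stated fingertip length implies. The scene images showed the same offset, so I went by contact force and images for height. The first return stroke may not have let the trigger all the way out; I made the later releases longer. Under the wrist, the top camera could not see the jaw in the squeezed pose, so the final jaw reading comes from the scene camera alone.

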